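Set four hand stamps on their own ink pads

ROBOT

A 6-joint arm with a two-finger parallel gripper is mounted at the origin on the work surface. World frame = base frame: x ahead of the robot, y to its left, z up, the work surface at z = 0. Lengths are in m, angles in degrees, forces in N, time in s.
With the tool pointing down it reaches from about 0.25 to 0.725 m from the base axis. Payload 9.7 kg.
Tool frame: the origin (TCP) lies at the very end of the fingers, on their centre line; the grasp point (between the pads) lies 19 mm behind it; z points along the fingers, y is the line along which they close (so a half turn about z gives the same grasp; the last joint's range is limited). The gripper opens to 85 mm and grips with 20 to 120 N. Pads are 22 mm wide; open, the fingers measure 114 mm over their backs; the gripper's body (76 mm by 85 mm) begins 54 mm behind the grasp point. The pads swing forward as they close: fully open they stand 13 mm farther back than shut.
Start: joints at [-64.286, 4.979, 10.078, 95.1, 0, 90], TCP at [0.239, -0.496, 0.231] pointing down, gripper open.
Joint ranges: [-179.16, 179.16], [-48.56, 103.87], [-65.8, 70.77], [-126.05, 130.52], [-82.76, 87.17], [-180, 180]. Speed limits (degrees/s): [127.2, 127.2, 147.25, 180, 180, 180].

INTERFACE

Orientations are given as a 3x3 rotation matrix whose columns are the frame's x, y, z axes.
In Python, from cell import r gives the robot as it stands.
- The arm moves only by the tool move_arm, never from a script. Its argument "targets" is a list of rows, each an object of numbers: "rx", "ry", "rz": the turn, a rotation vector about the tool's x, y, z as a fraction of full scale; "x", "y", "z": the shift along the tool's x, y, z as a fraction of full scale; "jaw": the opening, from -1 (shut) to 1 (fully open). A call has 1 to 10 rows; each row is the pose to reach, as a shift and turn from the pose commanded when the call began, along the tool's axes at that moment, turning the shorter way round; what a row does not reach only later rows make up. Full scale, the value 1, is 50 cm for a shift and 2 pi rad for a turn. A row lasts 1/12 s, in which the tool goes at most 41.7 mm and 7.16 degrees, less where a joint would pass 70% of its speed; a pose out of reach is approached as far as the arm can. A call with a number of a shift or a turn outside -1 to 1 is refused whole. A call with a gripper value outside its range is refused whole. The fingers move at their own pace and stop on an object; "force" is the grip in N (left out, the last holds). Time passes only in rows, so rows that repeat a pose let the fingers close. It gives the time, the measured TCP pose, the force, the opening and the grip force at its end, in the units of the state.
- r.state(): the state, without advancing time (a new reading comes with each control period).
- r.grab_frame(name): name is "scene" or "top" or "wrist"; returns a dict with "color" (480x640x3 uint8, blue, green, red), "mtx" (3x3 intrinsics, pixels), "distortion" ([k1, k2, p1, p2, k3] as OpenCV has them; the pictures are not rectified), "extrinsics" (4x4, takes a point from world to camera coordinates); the wrist camera has in their place "T_tool_cam" (4x4, takes a point from camera to tool coordinates, whose origin is the TCP and whose axes are the flange's). Camera axes: x right, y down, z forward; pixel columns grow to the right and rows downward; lengths in m; the calibration is good to about 2 mm. A picture is of the moment at which its call begins: read the wrist's pose just before it. There is no depth.
- r.job_done(): hands the job in; it is judged then, once.
The state is a dict: "clock": time; "q": joint angles; "joint_vel": joint speeds; "joint_torque": joint torques, N m; "tool_pos": TCP position; "tool_rot": TCP orientation; "force": force on the tool from outside, world axes, zero at the start; "ft_torque": the same for the moment, N m; "gripper_width": opening from 0.0 (shut) to 1.0 (fully open); "grip_force": force on a finger pad.
Only numpy, scipy, OpenCV 4.12 (cv2) and the standard library are available. Lean on these libraries where they do the work, as an engineer would, in place of code of your own. Each camera call takes 0.05 s, during which the arm holds its last target. There are 200 camera calls.

TASK

Ink up the four wooden-handled hand stamps: stand each one upright in the middle of the ink pad that matches its foot (large round on large round, small round on small round, square on square, oblong on oblong), with the square and the oblong stamps turned in line with their pads. Set them down gently without dropping them, let go, and leave the black self-inking stamp and the white glue stick standing where they are.

Things in the scene. Friction and masses are not known exactly. Their poses are not given: they have to be found in the camera images.
- stamp_large: Hand stamp with a large round wooden foot, 50 mm in diameter. The handle is a round wooden bar 22 mm in diameter, upright on the middle of the foot, from 22 to 72 mm above the underside (overall height 72 mm; a brass ring 25 mm across lies between foot and handle). The foot is 18 mm high. Loose, stands upright on its foot, 35 to 130 g. Origin at the centre of the underside, z up.
- stamp_small: Hand stamp with a small round wooden foot, 30 mm in diameter. The handle is a round wooden bar 22 mm in diameter, upright on the middle of the foot, from 22 to 72 mm above the underside (overall height 72 mm; a brass ring 25 mm across lies between foot and handle). The foot is 18 mm high. Loose, stands upright on its foot, 35 to 130 g. Origin at the centre of the underside, z up.
- stamp_square: Hand stamp with a square wooden foot, 40 x 40 mm, sides along its x and y. The handle is a round wooden bar 22 mm in diameter, upright on the middle of the foot, from 22 to 72 mm above the underside (overall height 72 mm; a brass ring 25 mm across lies between foot and handle). The foot is 18 mm high. Loose, stands upright on its foot, 35 to 130 g. Origin at the centre of the underside, z up.
- stamp_oblong: Hand stamp with an oblong wooden foot, 64 mm along its x and 24 mm along its y. The handle is a round wooden bar 22 mm in diameter, upright on the middle of the foot, from 22 to 72 mm above the underside (overall height 72 mm; a brass ring 25 mm across lies between foot and handle). The foot is 18 mm high. Loose, stands upright on its foot, 35 to 130 g. Origin at the centre of the underside, z up.
- pad_large: Large round ink pad, felt 70 mm in diameter. Flat blue felt on a slightly larger steel tin (tin 3 mm wider all round, top 11 mm high); the felt stands proud of the tin, its flat top 14 mm above the desk. Fixed to the desk. Origin at the centre of the underside, on the desk, z up.
- pad_small: Small round ink pad, felt 50 mm in diameter. Flat blue felt on a slightly larger steel tin (tin 3 mm wider all round, top 11 mm high); the felt stands proud of the tin, its flat top 14 mm above the desk. Fixed to the desk. Origin at the centre of the underside, on the desk, z up.
- pad_square: Square ink pad, felt 60 x 60 mm, sides along its x and y. Flat blue felt on a slightly larger steel tin (tin 3 mm wider all round, top 11 mm high); the felt stands proud of the tin, its flat top 14 mm above the desk. Fixed to the desk. Origin at the centre of the underside, on the desk, z up.
- pad_oblong: Oblong ink pad, felt 84 mm along its x and 44 mm along its y. Flat blue felt on a slightly larger steel tin (tin 3 mm wider all round, top 11 mm high); the felt stands proud of the tin, its flat top 14 mm above the desk. Fixed to the desk. Origin at the centre of the underside, on the desk, z up.
- self_inker: Self-inking stamp, an upright black and grey plastic block 52 x 36 mm, 78 mm high, without a wooden handle. Loose, 160 g; not to be moved. Origin at the centre of the underside, z up.
- glue_stick: White and grey glue stick standing on end, 29 mm in diameter, 82 mm high. Loose, 45 g; not to be moved. Origin at the centre of the underside, z up. (Other small things, up to 15 mm high, lie unlisted among these.)

How it is judged (in metres and radians):
At the end, for the whole second after the job is handed in: Each hand stamp stands upright and at rest on its own pad, centre within 12 mm of the pad's centre; the square and oblong ones lined up with their pads within 0.2 rad (any equivalent way round). Self-inking stamp and glue stick upright, within 20 mm of their starts (horizontal distance between stamp_large and pad_large below 0.012 m and z of stamp_large in the frame of pad_large between 0.011 and 0.017 m and angle between each of stamp_large, stamp_small, stamp_square, stamp_oblong, self_inker, glue_stick's own z axis and vertical below 0.1 rad and linear speed of each of stamp_large, stamp_small, stamp_square, stamp_oblong below 0.02 m/s and angular speed of each of stamp_large, stamp_small, stamp_square, stamp_oblong below 0.2 rad/s and horizontal distance between stamp_small and pad_small below 0.012 m and z of stamp_small in the frame of pad_small between 0.011 and 0.017 m and horizontal distance between stamp_square and pad_square below 0.012 m and z of stamp_square in the frame of pad_square between 0.011 and 0.017 m and (angle between the x axis of stamp_square and the x axis of pad_square, either way round below 0.2 rad or angle between the x axis of stamp_square and the y axis of pad_square, either way round below 0.2 rad) and horizontal distance between stamp_oblong and pad_oblong below 0.012 m and z of stamp_oblong in the frame of pad_oblong between 0.011 and 0.017 m and angle between the x axis of stamp_oblong and the x axis of pad_oblong, either way round below 0.2 rad and distance of each of self_inker, glue_stick from where it was at the start of the episode below 0.02 m); the robot touches nothing.
It fails at once if a hand stamp is dropped or thrown (moves faster than 0.6 m/s while the fingers do not hold it) ((linear speed of stamp_large above 0.6 m/s and contact force between stamp_large and the fingers below 0.05 N) or (linear speed of stamp_small above 0.6 m/s and contact force between stamp_small and the fingers below 0.05 N) or (linear speed of stamp_square above 0.6 m/s and contact force between stamp_square and the fingers below 0.05 N) or (linear speed of stamp_oblong above 0.6 m/s and contact force between stamp_oblong and the fingers below 0.05 N)).
It fails at once if the self-inking stamp or the glue stick is moved by more than 30 mm or tipped over (distance of any of self_inker, glue_stick from where it was at the start of the episode above 0.03 m or angle between any of self_inker, glue_stick's own z axis and vertical above 0.5 rad).
It also fails if it takes over 128 s, if anything falls off the work surface, if the arm or the gripper's body presses on something with over 40 N, if the wrist force passes 120 N, or if a joint passes its speed limit or range.

## Working session

There is one attempt and no reset: what is moved stays moved. The work goes in short steps, Python scripts to look and compute and a tool call to move; the robot and the scene stay as the last step left them, time stands still between calls to the robot, and variables do not carry over. Pictures are saved under pics/ and viewed, at most 14 in all, crops included, and the job is handed in when it is done.

Besides the shell and the picture viewer there is one more tool, called in YAML: its name, and indented under it one key for each argument. move_arm: Moves the arm, as the interface text tells. Its arguments: {"type":"object","properties":{"targets":{"type":"array"},"force":{"type":"number"}},"required":["targets"]}

```bash
mkdir -p pics; ls; python3 - <<'E'
from cell import r
import cv2
s=r.state();print(s)
for n in("top","scene"):
    f=r.grab_frame(n);cv2.imwrite(f"pics/{n}0.png",f["color"]);print(n,f["mtx"],f["distortion"],f["extrinsics"])
E
```

```text
pics
{'clock': 0.0, 'q': array([-6.42854349e+01,  5.01083733e+00,  1.00337816e+01,  9.50973229e+01,
        8.71827287e-04,  9.00008908e+01]), 'joint_vel': array([ 0.04439966, -0.11643956,  0.02842497,  0.07173524,  0.07645218,
        0.12491462]), 'joint_torque': array([-2.43241374e-07, -5.20386851e+01,  4.64804935e+01,  1.63038127e-02,
        4.88496983e-05,  3.87267391e-06]), 'tool_pos': array([ 0.23854819, -0.49533426,  0.23057955]), 'tool_rot': array([[ 9.00973506e-01,  4.33873760e-01, -5.49543326e-04],
       [ 4.33874108e-01, -9.00972738e-01,  1.17619378e-03],
       [ 1.51960615e-05, -1.29815205e-03, -9.99999157e-01]]), 'force': array([0.53555057, 0.15413855, 0.10162972]), 'ft_torque': array([ 0.05365501, -0.02311166, -0.02307681]), 'grip_force': 0.0, 'gripper_width': 1.001243573065703}
top [[457.23559589   0.         321.85217153]
 [  0.         457.23559589 236.19448574]
 [  0.           0.           1.        ]] [0.00108985 0.         0.         0.         0.        ] [[-1.35950462e-02 -9.99907486e-01  4.41630012e-04  3.80084095e-03]
 [-9.98640198e-01  1.35555826e-02 -5.03388582e-02  5.26766213e-01]
 [ 5.03282146e-02 -1.12538859e-03 -9.98732098e-01  9.23893017e-01]
 [ 0.00000000e+00  0.00000000e+00  0.00000000e+00  1.00000000e+00]]
scene [[581.92647225   0.         324.1980955 ]
 [  0.         581.92647225 234.2639367 ]
 [  0.           0.           1.        ]] [-0.0959677  0.         0.         0.         0.       ] [[-4.95065552e-01  8.68854841e-01  1.16789972e-03  2.64520538e-01]
 [ 6.60783732e-01  3.77380648e-01 -6.48805600e-01 -3.16996977e-01]
 [-5.64158629e-01 -3.20429573e-01 -7.60953303e-01  1.49011212e+00]
 [ 0.00000000e+00  0.00000000e+00  0.00000000e+00  1.00000000e+00]]
```

View pics/top0.png

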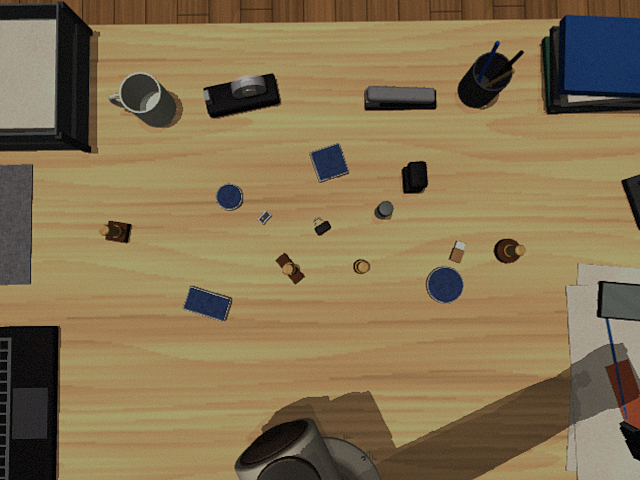

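View pics/scene0.png

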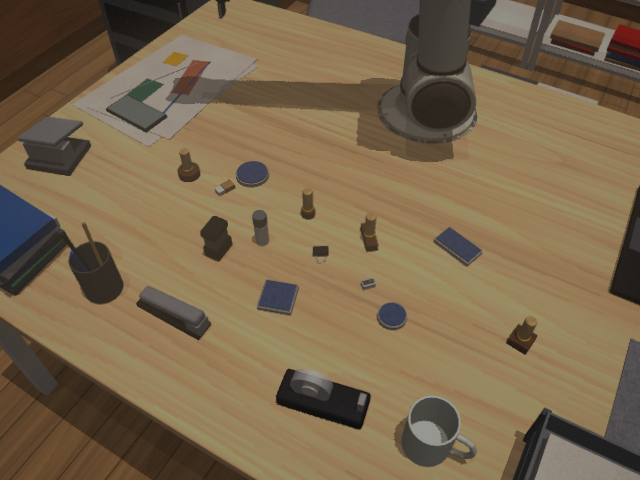

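```bash
cat >h.py <<'E'
import cv2,numpy as np
from cell import r
def cast(f,uv,z,T=None):
    "pixels -> world points on plane z; T = camera-to-world"
    if T is None: T=np.linalg.inv(f["extrinsics"])
    p=cv2.undistortPoints(np.float64(uv).reshape(-1,1,2),f["mtx"],np.float64(f["distortion"])).reshape(-1,2)
    d=np.c_[p,np.ones(len(p))]@T[:3,:3].T
    return T[:3,3]+d*((z-T[2,3])/d[:,2])[:,None]
def blobs(mask,amin):
    c,_=cv2.findContours(mask,cv2.RETR_EXTERNAL,cv2.CHAIN_APPROX_NONE)
    return [k for k in c if cv2.contourArea(k)>amin]
def rect(f,c,z,T=None):
    w=cast(f,c.reshape(-1,2),z,T)[:,:2]*1000
    return cv2.minAreaRect(w.astype(np.float32))
E
python3 - <<'E'
from h import *
f=r.grab_frame("top");im=f["color"]
hsv=cv2.cvtColor(im,cv2.COLOR_BGR2HSV)
m=cv2.inRange(hsv,(100,90,40),(130,255,255));m[:130]=0;m[:,540:]=0
for c in blobs(m,200):
    (x,y),(w,h),a=rect(f,c,.014);print("pad",c.reshape(-1,2).mean(0).round(),round(x,1),round(y,1),round(w,1),round(h,1),round(a,1))
d=cv2.inRange(hsv,(0,0,0),(179,255,95));d[:140]=0;d[330:]=0;d[:,:90]=0;d[:,540:]=0
for c in blobs(d,40): print("dark",cv2.boundingRect(c),cv2.contourArea(c))
t=[]
for(u,v)in[(112,231),(291,268),(362,267),(510,251)]:
    t.append(cv2.resize(im[v-25:v+25,u-25:u+25],(300,300),interpolation=cv2.INTER_CUBIC))
for(u,v)in[(415,177),(385,210)]:
    t.append(cv2.resize(im[v-25:v+25,u-25:u+25],(300,300),interpolation=cv2.INTER_CUBIC))
t=[cv2.resize(k,(260,260)) for k in t]
cv2.imwrite("pics/crops.png",np.vstack([np.hstack(t[:3]),np.hstack(t[3:])]))
E
```

```text
pad [206. 303.] 393.1 233.2 83.2 42.8 71.6
pad [445. 284.] 425.3 -253.4 67.1 66.6 43.9
pad [229. 196.] 612.1 187.5 47.4 45.5 89.2
pad [329. 162.] 681.1 -20.5 58.6 58.7 17.8
dark (184, 286, 48, 35) 948.5
dark (426, 266, 37, 37) 967.0
dark (276, 253, 29, 31) 255.0
dark (494, 239, 26, 25) 440.0
dark (315, 221, 16, 15) 124.0
dark (105, 221, 27, 22) 405.5
dark (259, 212, 13, 13) 41.0
dark (375, 201, 18, 18) 221.5
dark (217, 185, 26, 25) 486.5
dark (402, 161, 26, 33) 682.5
dark (311, 144, 38, 39) 865.5
```

View pics/crops.png

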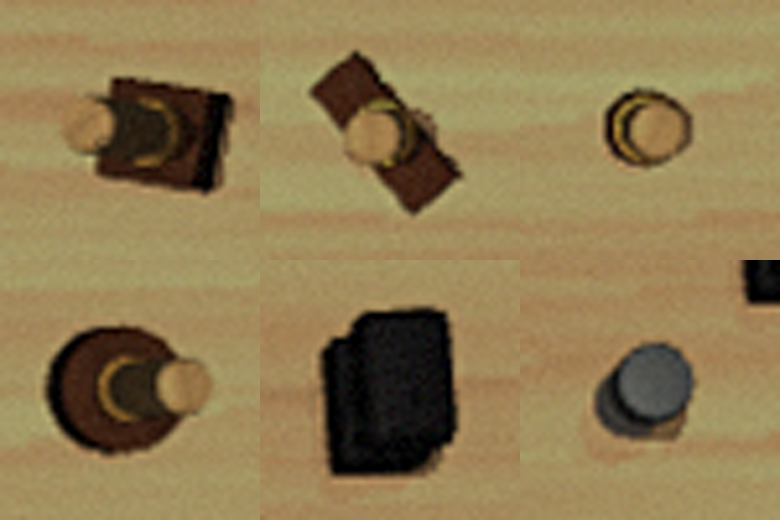

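```bash
python3 - <<'E'
from h import *
f=r.grab_frame("top");im=f["color"]
P=lambda o,L:[(o[0]+x/5.2-.5,o[1]+y/5.2-.5) for x,y in L]
o={"sq":(87,206),"ob":(266,243),"sm":(337,242),"la":(485,226),"ink":(390,152),"glue":(360,185)}
top={"sq":(88,126),"ob":(116,136),"sm":(135,127),"la":(184,126),"glue":(135,123)}
for k,p in top.items(): print(k,(cast(f,P(o[k],[p]),.082 if k=="glue" else .072)[0]*1000).round(1))
ang=lambda w:np.degrees(np.arctan2(w[1][1]-w[0][1],w[1][0]-w[0][0])).round(1)
for k,L in {"sq left":[(113,78),(98,174)],"sq top":[(113,78),(212,92)],"ob":[(96,52),(201,174)],"ob2":[(49,94),(153,214)]}.items():
    w=cast(f,P(o[k[:2]],L),.018);print(k,ang(w),(w.mean(0)*1000).round(1),np.linalg.norm(w[0]-w[1]).round(4))
print("la foot",cast(f,P(o["la"],[(117,128)]),.018)*1000, "inktop",cast(f,P(o["ink"],[(403-260,376-260)]),.078)*1000)
hsv=cv2.cvtColor(im,cv2.COLOR_BGR2HSV)
m=cv2.inRange(hsv,(100,90,40),(130,255,255));m[:130]=0;m[:,540:]=0
for c in blobs(m,200): print(cv2.boxPoints(rect(f,c,.014)).round(0).tolist())
E
```

```text
sq [541.9 416.2  72. ]
ob [462.5  62.7  72. ]
sm [465.8 -80.3  72. ]
la [ 492.7 -382.7   72. ]
glue [ 575.1 -125.2   82. ]
sq left 171.7 [545.7 435.1  18. ] 0.0381
sq top -98.8 [561.5 412.9  18. ] 0.0394
ob -139.9 [470.3  54.   18. ] 0.063
ob2 -139.7 [454.5  72.7  18. ] 0.0621
la foot [[ 493.03587415 -379.91370145   18.        ]] inktop [[ 641.01985649 -187.68733337   78.        ]]
[[360.0, 200.0], [401.0, 187.0], [427.0, 266.0], [386.0, 279.0]]
[[378.0, -253.0], [424.0, -301.0], [473.0, -254.0], [426.0, -206.0]]
[[589.0, 164.0], [635.0, 164.0], [635.0, 211.0], [590.0, 211.0]]
[[644.0, -1.0], [662.0, -57.0], [718.0, -39.0], [700.0, 16.0]]
```

```bash
cat >>h.py <<'E'
def go(x,y,z,yaw=None):
    "world target (mm, deg) -> fractions for move_arm; the tool points down"
    s=r.state();R=s["tool_rot"];d=R.T@(np.array([x,y,z])/1000-s["tool_pos"])
    yw=np.degrees(np.arctan2(R[1,0],R[0,0]));dy=0 if yaw is None else (yaw-yw+90)%180-90
    print("shift",(d/.5).round(4),"rz",round(-dy/360,4),"yaw",yw.round(1),"mm",np.linalg.norm(d).round(3),"q",s["q"].round(),"t",s["clock"])
E
python3 -c "
from h import *
go(493,-381.5,120,30)
go(493,-381.5,32)"
```

```text
shift [0.5573 0.0157 0.2217] rz -0.0119 yaw 25.7 mm 0.3 q [-64.   5.  10.  95.  -0.  90.] t 0.2
shift [0.5573 0.0159 0.3977] rz 0.0 yaw 25.7 mm 0.342 q [-64.   5.  10.  95.  -0.  90.] t 0.2
```

move_arm:
  targets:
    - {"x": 0.557, "y": 0.016, "z": 0.222, "jaw": 1}
    - {"x": 0.557, "y": 0.016, "z": 0.222}
    - {"x": 0.557, "y": 0.016, "z": 0.222}
    - {"x": 0.557, "y": 0.016, "z": 0.222}
    - {"x": 0.557, "y": 0.016, "z": 0.222}
    - {"x": 0.557, "y": 0.016, "z": 0.222}
    - {"x": 0.557, "y": 0.016, "z": 0.222}
    - {"x": 0.557, "y": 0.016, "z": 0.222}
    - {"x": 0.557, "y": 0.016, "z": 0.222}
    - {"x": 0.557, "y": 0.016, "z": 0.222}
  force: 30

```text
validation failed for argument at $.ta...
```

```bash
python3 -c "
from h import *
go(493,-381.5,32)
f=r.grab_frame('wrist');cv2.imwrite('pics/w1.png',f['color']);print(f['T_tool_cam'].round(3),f['mtx'])"
```

```text
shift [0.5573 0.0159 0.3977] rz 0.0 yaw 25.7 mm 0.342 q [-64.   5.  10.  95.  -0.  90.] t 0.2
[[-0.001 -0.966 -0.26   0.066]
 [ 1.    -0.    -0.001  0.   ]
 [ 0.001 -0.26   0.966 -0.143]
 [ 0.     0.     0.     1.   ]] [[358.38124516   0.         325.19319012]
 [  0.         358.38124516 239.27286709]
 [  0.           0.           1.        ]]
```

View pics/w1.png

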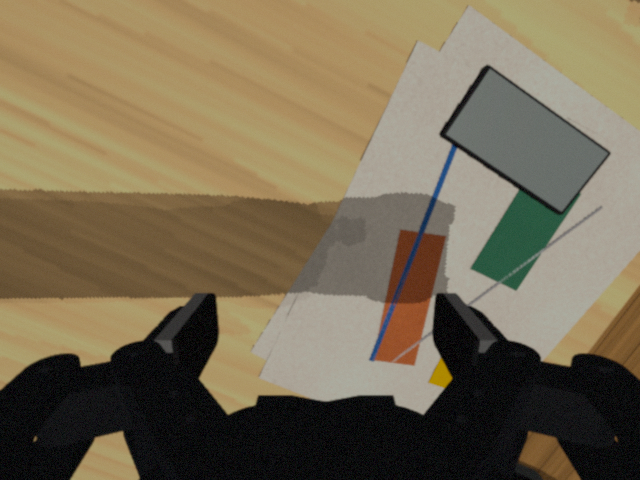

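The arm did not move: the picture still shows the start pose, with papers and the fingers at (190,340) and (460,340). The rows probably need every key.

move_arm:
  targets:
    - {"x": 0.557, "y": 0.016, "z": 0.222, "rx": 0, "ry": 0, "rz": 0, "jaw": 1}
    - {"x": 0.557, "y": 0.016, "z": 0.222, "rx": 0, "ry": 0, "rz": 0, "jaw": 1}
    - {"x": 0.557, "y": 0.016, "z": 0.222, "rx": 0, "ry": 0, "rz": 0, "jaw": 1}
    - {"x": 0.557, "y": 0.016, "z": 0.222, "rx": 0, "ry": 0, "rz": 0, "jaw": 1}
    - {"x": 0.557, "y": 0.016, "z": 0.222, "rx": 0, "ry": 0, "rz": 0, "jaw": 1}
    - {"x": 0.557, "y": 0.016, "z": 0.222, "rx": 0, "ry": 0, "rz": 0, "jaw": 1}
    - {"x": 0.557, "y": 0.016, "z": 0.222, "rx": 0, "ry": 0, "rz": 0, "jaw": 1}
    - {"x": 0.557, "y": 0.016, "z": 0.222, "rx": 0, "ry": 0, "rz": 0, "jaw": 1}
    - {"x": 0.557, "y": 0.016, "z": 0.222, "rx": 0, "ry": 0, "rz": 0, "jaw": 1}
    - {"x": 0.557, "y": 0.016, "z": 0.222, "rx": 0, "ry": 0, "rz": 0, "jaw": 1}
  force: 30

```text
clock: 1.08
tool_pos: [0.4928, -0.3817, 0.12]
tool_rot: [[0.901, 0.435, -0.001], [0.435, -0.901, 0.0], [-0.001, -0.001, -1.0]]
force: [-1.1, -1.0, 1.1]
gripper_width: 1.002
grip_force: 0.0
```

```bash
python3 -c "
from h import *
go(493,-381.5,32)
f=r.grab_frame('wrist');cv2.imwrite('pics/w2.png',f['color'])"
```

```text
shift [ 0.0006 -0.      0.176 ] rz 0.0 yaw 25.8 mm 0.088 q [-38.  14.   8.  84.  -0. 116.] t 1.0833
```

View pics/w2.png

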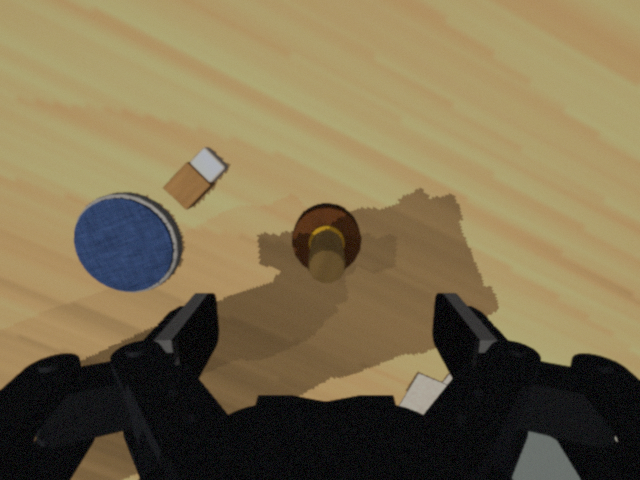

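The large stamp's handle is centred between the fingers (top at about 326,265), with its pad at (127,242). Next: descend and grip.

move_arm:
  targets:
    - {"x": 0, "y": 0, "z": 0.08, "rx": 0, "ry": 0, "rz": 0, "jaw": 1}
    - {"x": 0, "y": 0, "z": 0.14, "rx": 0, "ry": 0, "rz": 0, "jaw": 1}
    - {"x": 0, "y": 0, "z": 0.176, "rx": 0, "ry": 0, "rz": 0, "jaw": 1}
    - {"x": 0, "y": 0, "z": 0.176, "rx": 0, "ry": 0, "rz": 0, "jaw": 0}
    - {"x": 0, "y": 0, "z": 0.176, "rx": 0, "ry": 0, "rz": 0, "jaw": -0.4}
    - {"x": 0, "y": 0, "z": 0.176, "rx": 0, "ry": 0, "rz": 0, "jaw": -1}
    - {"x": 0, "y": 0, "z": 0.176, "rx": 0, "ry": 0, "rz": 0, "jaw": -1}
    - {"x": 0, "y": 0, "z": 0.176, "rx": 0, "ry": 0, "rz": 0, "jaw": -1}
    - {"x": 0, "y": 0, "z": 0.176, "rx": 0, "ry": 0, "rz": 0, "jaw": -1}
    - {"x": 0, "y": 0, "z": 0.176, "rx": 0, "ry": 0, "rz": 0, "jaw": -1}
  force: 30

```text
clock: 1.97
tool_pos: [0.4937, -0.3826, 0.0341]
tool_rot: [[0.901, 0.434, 0.002], [0.434, -0.901, -0.002], [0.001, 0.003, -1.0]]
force: [-1.0, -0.2, 7.6]
gripper_width: 0.252
grip_force: 31.8
```

```bash
python3 -c "
from h import *
go(425.3,-253.4,90)
go(425.3,-253.4,47)"
```

```text
shift [-0.011  -0.2918 -0.1125] rz 0.0 yaw 25.7 mm 0.156 q [-38.  16.   0.  75.  -0. 117.] t 1.9667
shift [-0.0111 -0.2921 -0.0265] rz 0.0 yaw 25.7 mm 0.147 q [-38.  16.   0.  75.  -0. 117.] t 1.9667
```

move_arm:
  targets:
    - {"x": 0, "y": 0, "z": -0.04, "rx": 0, "ry": 0, "rz": 0, "jaw": -1}
    - {"x": 0, "y": 0, "z": -0.1, "rx": 0, "ry": 0, "rz": 0, "jaw": -1}
    - {"x": -0.005, "y": -0.06, "z": -0.1, "rx": 0, "ry": 0, "rz": 0, "jaw": -1}
    - {"x": -0.007, "y": -0.13, "z": -0.1, "rx": 0, "ry": 0, "rz": 0, "jaw": -1}
    - {"x": -0.009, "y": -0.2, "z": -0.1, "rx": 0, "ry": 0, "rz": 0, "jaw": -1}
    - {"x": -0.01, "y": -0.26, "z": -0.1, "rx": 0, "ry": 0, "rz": 0, "jaw": -1}
    - {"x": -0.01, "y": -0.29, "z": -0.1, "rx": 0, "ry": 0, "rz": 0, "jaw": -1}
    - {"x": -0.01, "y": -0.292, "z": -0.1, "rx": 0, "ry": 0, "rz": 0, "jaw": -1}
    - {"x": -0.01, "y": -0.292, "z": -0.07, "rx": 0, "ry": 0, "rz": 0, "jaw": -1}
    - {"x": -0.01, "y": -0.292, "z": -0.05, "rx": 0, "ry": 0, "rz": 0, "jaw": -1}

```text
clock: 2.8
tool_pos: [0.4257, -0.2528, 0.0573]
tool_rot: [[0.901, 0.434, 0.001], [0.434, -0.901, -0.001], [0.001, 0.001, -1.0]]
force: [-0.5, 0.3, -1.2]
gripper_width: 0.251
grip_force: 31.3
```

```bash
python3 -c "
from h import *
go(425.3,-253.4,48)
f=r.grab_frame('wrist');cv2.imwrite('pics/w3.png',f['color'])"
```

```text
shift [-0.0013  0.0008  0.0187] rz 0.0 yaw 25.7 mm 0.009 q [-31.  -2. -17.  76.  -0. 124.] t 2.8
```

View pics/w3.png

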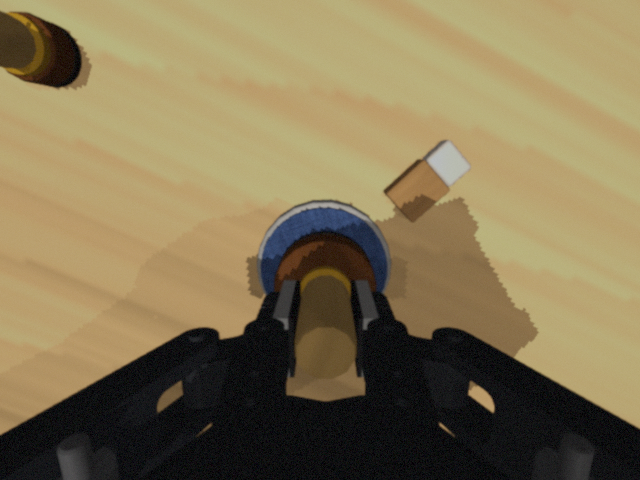

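The large stamp is held upright over its pad (pad centre near (325,265)) and is well centred. Lower and release.

move_arm:
  targets:
    - {"x": 0, "y": 0, "z": 0.008, "rx": 0, "ry": 0, "rz": 0, "jaw": -1}
    - {"x": 0, "y": 0, "z": 0.015, "rx": 0, "ry": 0, "rz": 0, "jaw": -1}
    - {"x": 0, "y": 0, "z": 0.02, "rx": 0, "ry": 0, "rz": 0, "jaw": -1}
    - {"x": 0, "y": 0, "z": 0.02, "rx": 0, "ry": 0, "rz": 0, "jaw": -1}
    - {"x": 0, "y": 0, "z": 0.02, "rx": 0, "ry": 0, "rz": 0, "jaw": -0.4}
    - {"x": 0, "y": 0, "z": 0.02, "rx": 0, "ry": 0, "rz": 0, "jaw": -0.2}
    - {"x": 0, "y": 0, "z": 0.02, "rx": 0, "ry": 0, "rz": 0, "jaw": 0.2}
    - {"x": 0, "y": 0, "z": -0.04, "rx": 0, "ry": 0, "rz": 0, "jaw": 0.2}
    - {"x": 0, "y": 0, "z": -0.12, "rx": 0, "ry": 0, "rz": 0, "jaw": 0.2}
    - {"x": 0, "y": 0, "z": -0.15, "rx": 0, "ry": 0, "rz": 0, "jaw": 0.2}

```text
clock: 3.68
tool_pos: [0.4261, -0.2532, 0.1367]
tool_rot: [[0.901, 0.434, 0.004], [0.434, -0.901, -0.002], [0.002, 0.004, -1.0]]
force: [0.8, -0.4, 0.7]
gripper_width: 0.602
grip_force: 0.0
```

```bash
python3 -c "
from h import *
go(465.8,-80.3,125,60)
go(465.8,-80.3,34)"
```

```text
shift [ 0.2214 -0.2771  0.023 ] rz -0.0952 yaw 25.7 mm 0.178 q [-31.  -4.  -9.  84.  -0. 124.] t 3.6833
shift [ 0.221  -0.2778  0.205 ] rz 0.0 yaw 25.7 mm 0.205 q [-31.  -4.  -9.  84.  -0. 124.] t 3.6833
```

move_arm:
  targets:
    - {"x": 0.06, "y": -0.07, "z": 0.01, "rx": 0, "ry": 0, "rz": -0.02, "jaw": 0.3}
    - {"x": 0.12, "y": -0.14, "z": 0.02, "rx": 0, "ry": 0, "rz": -0.04, "jaw": 0.3}
    - {"x": 0.17, "y": -0.21, "z": 0.023, "rx": 0, "ry": 0, "rz": -0.06, "jaw": 0.3}
    - {"x": 0.21, "y": -0.262, "z": 0.023, "rx": 0, "ry": 0, "rz": -0.08, "jaw": 0.3}
    - {"x": 0.221, "y": -0.277, "z": 0.023, "rx": 0, "ry": 0, "rz": -0.095, "jaw": 0.3}
    - {"x": 0.221, "y": -0.277, "z": 0.023, "rx": 0, "ry": 0, "rz": -0.095, "jaw": 0.3}
    - {"x": 0.221, "y": -0.277, "z": 0.1, "rx": 0, "ry": 0, "rz": -0.095, "jaw": 0.3}
    - {"x": 0.221, "y": -0.277, "z": 0.17, "rx": 0, "ry": 0, "rz": -0.095, "jaw": 0.3}
    - {"x": 0.221, "y": -0.277, "z": 0.205, "rx": 0, "ry": 0, "rz": -0.095, "jaw": 0.3}
    - {"x": 0.221, "y": -0.277, "z": 0.205, "rx": 0, "ry": 0, "rz": -0.095, "jaw": 0.3}

```text
clock: 4.52
tool_pos: [0.4619, -0.0802, 0.0257]
tool_rot: [[0.504, 0.864, -0.006], [0.864, -0.504, 0.001], [-0.002, -0.006, -1.0]]
force: [-0.6, -1.2, 0.3]
gripper_width: 0.649
grip_force: 0.0
```

move_arm:
  targets:
    - {"x": 0, "y": 0, "z": 0, "rx": 0, "ry": 0, "rz": 0, "jaw": -0.2}
    - {"x": 0, "y": 0, "z": 0, "rx": 0, "ry": 0, "rz": 0, "jaw": -0.5}
    - {"x": 0, "y": 0, "z": 0, "rx": 0, "ry": 0, "rz": 0, "jaw": -1}
    - {"x": 0, "y": 0, "z": 0, "rx": 0, "ry": 0, "rz": 0, "jaw": -1}
    - {"x": 0, "y": 0, "z": 0, "rx": 0, "ry": 0, "rz": 0, "jaw": -1}
    - {"x": 0, "y": 0, "z": 0, "rx": 0, "ry": 0, "rz": 0, "jaw": -1}
  force: 30

```text
clock: 5.02
tool_pos: [0.4656, -0.0802, 0.0313]
tool_rot: [[0.502, 0.865, 0.003], [0.865, -0.502, -0.001], [0.001, 0.003, -1.0]]
force: [-0.8, -1.2, 6.9]
gripper_width: 0.246
grip_force: 30.4
```

```bash
python3 -c "
from h import *
go(612.1,187.5,90)
go(612.1,187.5,34+14)"
```

```text
shift [ 0.6101 -0.0148 -0.1171] rz 0.0 yaw 59.9 mm 0.311 q [-10.  -5. -22.  73.  -0. 110.] t 5.0167
shift [ 0.6101 -0.015  -0.0331] rz 0.0 yaw 59.9 mm 0.306 q [-10.  -5. -22.  73.  -0. 110.] t 5.0167
```

move_arm:
  targets:
    - {"x": 0, "y": 0, "z": -0.04, "rx": 0, "ry": 0, "rz": 0, "jaw": -1}
    - {"x": 0.01, "y": 0, "z": -0.11, "rx": 0, "ry": 0, "rz": 0, "jaw": -1}
    - {"x": 0.07, "y": -0.003, "z": -0.12, "rx": 0, "ry": 0, "rz": 0, "jaw": -1}
    - {"x": 0.15, "y": -0.005, "z": -0.12, "rx": 0, "ry": 0, "rz": 0, "jaw": -1}
    - {"x": 0.23, "y": -0.007, "z": -0.12, "rx": 0, "ry": 0, "rz": 0, "jaw": -1}
    - {"x": 0.31, "y": -0.009, "z": -0.12, "rx": 0, "ry": 0, "rz": 0, "jaw": -1}
    - {"x": 0.39, "y": -0.011, "z": -0.12, "rx": 0, "ry": 0, "rz": 0, "jaw": -1}
    - {"x": 0.47, "y": -0.013, "z": -0.12, "rx": 0, "ry": 0, "rz": 0, "jaw": -1}
    - {"x": 0.54, "y": -0.015, "z": -0.12, "rx": 0, "ry": 0, "rz": 0, "jaw": -1}
    - {"x": 0.6, "y": -0.015, "z": -0.12, "rx": 0, "ry": 0, "rz": 0, "jaw": -1}

```text
clock: 5.85
tool_pos: [0.6093, 0.1862, 0.0898]
tool_rot: [[0.5, 0.866, 0.0], [0.866, -0.5, 0.0], [0.0, 0.0, -1.0]]
force: [0.4, -0.4, -0.5]
gripper_width: 0.246
grip_force: 29.8
```

```bash
python3 -c "
from h import *
go(612.1,187.5,46)
f=r.grab_frame('wrist');cv2.imwrite('pics/w4.png',f['color'])
go(612.1,187.5,46)"
```

```text
shift [0.0051 0.0036 0.0876] rz 0.0 yaw 60.0 mm 0.044 q [ 17.  16.   8.  81.   0. 137.] t 5.85
shift [-0.003   0.0042  0.0861] rz 0.0 yaw 60.1 mm 0.043 q [ 17.  17.   8.  81.   0. 137.] t 5.9
```

View pics/w4.png

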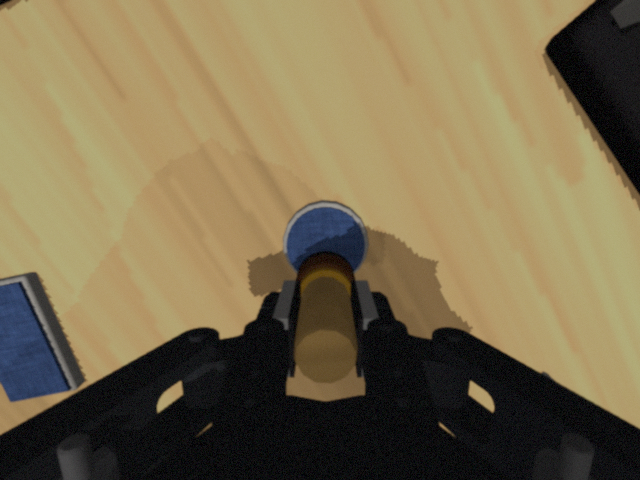

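The small stamp hangs upright in the jaws, lined up with the small pad at (326,240). Lower and release.

move_arm:
  targets:
    - {"x": -0.002, "y": 0.003, "z": 0.03, "rx": 0, "ry": 0, "rz": 0, "jaw": -1}
    - {"x": -0.002, "y": 0.003, "z": 0.06, "rx": 0, "ry": 0, "rz": 0, "jaw": -1}
    - {"x": -0.002, "y": 0.003, "z": 0.075, "rx": 0, "ry": 0, "rz": 0, "jaw": -1}
    - {"x": -0.002, "y": 0.003, "z": 0.083, "rx": 0, "ry": 0, "rz": 0, "jaw": -1}
    - {"x": -0.002, "y": 0.003, "z": 0.087, "rx": 0, "ry": 0, "rz": 0, "jaw": -1}
    - {"x": -0.002, "y": 0.003, "z": 0.088, "rx": 0, "ry": 0, "rz": 0, "jaw": -1}

```text
clock: 6.4
tool_pos: [0.6094, 0.1817, 0.0461]
tool_rot: [[0.502, 0.865, 0.0], [0.865, -0.502, 0.0], [0.0, 0.0, -1.0]]
force: [0.3, 0.7, -1.0]
gripper_width: 0.245
grip_force: 29.8
```

move_arm:
  targets:
    - {"x": 0, "y": 0, "z": 0, "rx": 0, "ry": 0, "rz": 0, "jaw": -1}
    - {"x": 0, "y": 0, "z": 0, "rx": 0, "ry": 0, "rz": 0, "jaw": -0.4}
    - {"x": 0, "y": 0, "z": 0, "rx": 0, "ry": 0, "rz": 0, "jaw": -0.2}
    - {"x": 0, "y": 0, "z": 0, "rx": 0, "ry": 0, "rz": 0, "jaw": 0.2}
    - {"x": 0, "y": 0, "z": -0.06, "rx": 0, "ry": 0, "rz": 0, "jaw": 0.2}
    - {"x": 0, "y": 0, "z": -0.14, "rx": 0, "ry": 0, "rz": 0, "jaw": 0.2}
    - {"x": 0, "y": 0, "z": -0.16, "rx": 0, "ry": 0, "rz": 0, "jaw": 0.2}
    - {"x": 0, "y": 0, "z": -0.16, "rx": 0, "ry": 0, "rz": 0, "jaw": 0.2}

```text
clock: 7.07
tool_pos: [0.6112, 0.1825, 0.1308]
tool_rot: [[0.501, 0.865, 0.007], [0.865, -0.501, 0.002], [0.005, 0.005, -1.0]]
force: [0.2, 0.1, 0.2]
gripper_width: 0.6
grip_force: 0.0
```

```bash
python3 -c "
from h import *
go(462.4,63.2,125,90)
go(462.4,63.2,34)"
```

```text
shift [-0.3557 -0.138   0.009 ] rz -0.0836 yaw 59.9 mm 0.191 q [ 17.  16.  11.  85.   0. 137.] t 7.0667
shift [-0.3566 -0.1389  0.191 ] rz 0.0 yaw 59.9 mm 0.214 q [ 17.  16.  11.  85.   0. 137.] t 7.0667
```

move_arm:
  targets:
    - {"x": -0.06, "y": -0.025, "z": 0, "rx": 0, "ry": 0, "rz": 0, "jaw": 0.3}
    - {"x": -0.13, "y": -0.05, "z": 0.009, "rx": 0, "ry": 0, "rz": 0, "jaw": 0.3}
    - {"x": -0.2, "y": -0.08, "z": 0.009, "rx": 0, "ry": 0, "rz": 0, "jaw": 0.3}
    - {"x": -0.27, "y": -0.11, "z": 0.009, "rx": 0, "ry": 0, "rz": 0, "jaw": 0.3}
    - {"x": -0.33, "y": -0.13, "z": 0.009, "rx": 0, "ry": 0, "rz": 0, "jaw": 0.3}
    - {"x": -0.356, "y": -0.138, "z": 0.009, "rx": 0, "ry": 0, "rz": 0, "jaw": 0.3}
    - {"x": -0.356, "y": -0.138, "z": 0.009, "rx": 0, "ry": 0, "rz": 0, "jaw": 0.3}
    - {"x": -0.356, "y": -0.138, "z": 0.009, "rx": 0, "ry": 0, "rz": 0, "jaw": 0.3}
    - {"x": -0.356, "y": -0.138, "z": 0.009, "rx": 0, "ry": 0, "rz": 0, "jaw": 0.3}

```text
clock: 7.82
tool_pos: [0.461, 0.0629, 0.1212]
tool_rot: [[0.501, 0.865, 0.0], [0.865, -0.501, 0.0], [0.0, 0.0, -1.0]]
force: [0.3, -0.1, 0.5]
gripper_width: 0.646
grip_force: 0.0
```

```bash
python3 -c "
from h import *
go(462.4,63.2,32)"
```

```text
shift [0.0019 0.002  0.1783] rz 0.0 yaw 59.9 mm 0.089 q [  8.  -7. -14.  83.   0. 128.] t 7.8167
```

move_arm:
  targets:
    - {"x": 0.002, "y": 0.002, "z": 0.06, "rx": 0, "ry": 0, "rz": 0, "jaw": 0.3}
    - {"x": 0.002, "y": 0.002, "z": 0.12, "rx": 0, "ry": 0, "rz": 0, "jaw": 0.3}
    - {"x": 0.002, "y": 0.002, "z": 0.176, "rx": 0, "ry": 0, "rz": 0, "jaw": 0.3}
    - {"x": 0.002, "y": 0.002, "z": 0.176, "rx": 0, "ry": 0, "rz": 0, "jaw": 0.3}
    - {"x": 0.002, "y": 0.002, "z": 0.176, "rx": 0, "ry": 0, "rz": 0, "jaw": -0.2}
    - {"x": 0.002, "y": 0.002, "z": 0.176, "rx": 0, "ry": 0, "rz": 0, "jaw": -0.5}
    - {"x": 0.002, "y": 0.002, "z": 0.176, "rx": 0, "ry": 0, "rz": 0, "jaw": -1}
    - {"x": 0.002, "y": 0.002, "z": 0.176, "rx": 0, "ry": 0, "rz": 0, "jaw": -1}
    - {"x": 0.002, "y": 0.002, "z": 0.176, "rx": 0, "ry": 0, "rz": 0, "jaw": -1}
    - {"x": 0.002, "y": 0.002, "z": 0.176, "rx": 0, "ry": 0, "rz": 0, "jaw": -1}
  force: 35

```text
clock: 8.65
tool_pos: [0.4632, 0.0633, 0.0351]
tool_rot: [[0.501, 0.865, 0.004], [0.865, -0.501, 0.001], [0.003, 0.003, -1.0]]
force: [1.7, 2.3, 6.6]
gripper_width: 0.248
grip_force: 34.9
```

```bash
python3 -c "
from h import *
go(393.1,233.2,90,91.5)"
```

```text
shift [ 0.2242 -0.2913 -0.1099] rz -0.0877 yaw 59.9 mm 0.192 q [  8.  -6. -22.  73.   0. 128.] t 8.65
```

move_arm:
  targets:
    - {"x": 0, "y": 0, "z": -0.04, "rx": 0, "ry": 0, "rz": 0, "jaw": -1}
    - {"x": 0.01, "y": -0.01, "z": -0.11, "rx": 0, "ry": 0, "rz": 0, "jaw": -1}
    - {"x": 0.05, "y": -0.065, "z": -0.11, "rx": 0, "ry": 0, "rz": -0.015, "jaw": -1}
    - {"x": 0.1, "y": -0.13, "z": -0.11, "rx": 0, "ry": 0, "rz": -0.03, "jaw": -1}
    - {"x": 0.15, "y": -0.195, "z": -0.11, "rx": 0, "ry": 0, "rz": -0.045, "jaw": -1}
    - {"x": 0.195, "y": -0.253, "z": -0.11, "rx": 0, "ry": 0, "rz": -0.06, "jaw": -1}
    - {"x": 0.22, "y": -0.286, "z": -0.11, "rx": 0, "ry": 0, "rz": -0.075, "jaw": -1}
    - {"x": 0.224, "y": -0.291, "z": -0.11, "rx": 0, "ry": 0, "rz": -0.088, "jaw": -1}
    - {"x": 0.224, "y": -0.291, "z": -0.11, "rx": 0, "ry": 0, "rz": -0.088, "jaw": -1}
    - {"x": 0.224, "y": -0.291, "z": -0.11, "rx": 0, "ry": 0, "rz": -0.088, "jaw": -1}

```text
clock: 9.48
tool_pos: [0.392, 0.2328, 0.0886]
tool_rot: [[-0.026, 1.0, 0.0], [1.0, 0.026, 0.0], [0.0, 0.0, -1.0]]
force: [-0.4, 0.2, -0.3]
gripper_width: 0.249
grip_force: 34.5
```

```bash
python3 -c "
from h import *
r.grab_frame('wrist')
go(393.1,233.2,49,91.5)
f=r.grab_frame('wrist');cv2.imwrite('pics/w5.png',f['color'])"
```

```text
shift [0.0016 0.0018 0.0791] rz -0.0002 yaw 91.4 mm 0.04 q [ 31.  -8. -19.  80.  -0. 119.] t 9.5333
```

View pics/w5.png

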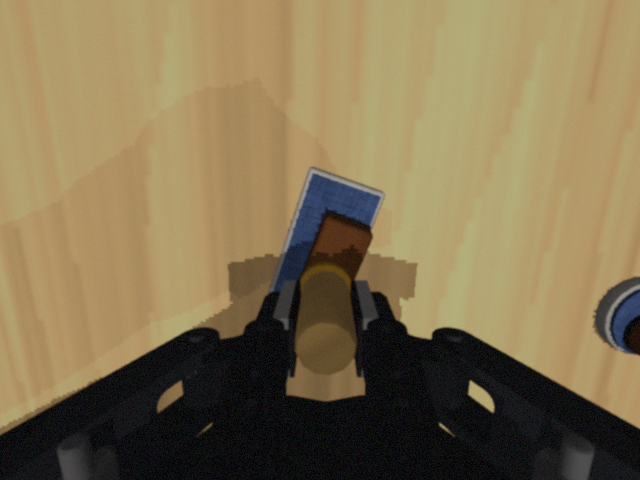

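The oblong foot (end at (345,220)) is parallel to its pad (end at (345,180)) and central. Lower and release.

move_arm:
  targets:
    - {"x": 0.0015, "y": 0.002, "z": 0.03, "rx": 0, "ry": 0, "rz": 0, "jaw": -1}
    - {"x": 0.0015, "y": 0.002, "z": 0.055, "rx": 0, "ry": 0, "rz": 0, "jaw": -1}
    - {"x": 0.0015, "y": 0.002, "z": 0.07, "rx": 0, "ry": 0, "rz": 0, "jaw": -1}
    - {"x": 0.0015, "y": 0.002, "z": 0.078, "rx": 0, "ry": 0, "rz": 0, "jaw": -1}
    - {"x": 0.0015, "y": 0.002, "z": 0.081, "rx": 0, "ry": 0, "rz": 0, "jaw": -1}
    - {"x": 0.0015, "y": 0.002, "z": 0.081, "rx": 0, "ry": 0, "rz": 0, "jaw": -1}
    - {"x": 0.0015, "y": 0.002, "z": 0.081, "rx": 0, "ry": 0, "rz": 0, "jaw": -1}

```text
clock: 10.17
tool_pos: [0.393, 0.2331, 0.0488]
tool_rot: [[-0.027, 1.0, 0.0], [1.0, 0.027, 0.0], [0.0, 0.0, -1.0]]
force: [-4.4, -2.6, 10.8]
gripper_width: 0.245
grip_force: 35.4
```

move_arm:
  targets:
    - {"x": 0, "y": 0, "z": 0, "rx": 0, "ry": 0, "rz": 0, "jaw": -0.4}
    - {"x": 0, "y": 0, "z": 0, "rx": 0, "ry": 0, "rz": 0, "jaw": -0.2}
    - {"x": 0, "y": 0, "z": 0, "rx": 0, "ry": 0, "rz": 0, "jaw": 0.2}
    - {"x": 0, "y": 0, "z": 0, "rx": 0, "ry": 0, "rz": 0, "jaw": 0.3}
    - {"x": 0, "y": 0, "z": -0.06, "rx": 0, "ry": 0, "rz": 0, "jaw": 0.3}
    - {"x": 0, "y": 0, "z": -0.13, "rx": 0, "ry": 0, "rz": 0, "jaw": 0.3}
    - {"x": 0, "y": 0, "z": -0.16, "rx": 0, "ry": 0, "rz": 0, "jaw": 0.3}
    - {"x": 0, "y": 0, "z": -0.16, "rx": 0, "ry": 0, "rz": 0, "jaw": 0.3}
    - {"x": 0, "y": 0, "z": -0.16, "rx": 0, "ry": 0, "rz": 0, "jaw": 0.3}

```text
clock: 10.92
tool_pos: [0.3934, 0.2337, 0.1283]
tool_rot: [[-0.028, 1.0, 0.001], [1.0, 0.028, 0.001], [0.001, 0.001, -1.0]]
force: [-0.4, 0.8, -0.1]
gripper_width: 0.649
grip_force: 0.0
```

```bash
python3 -c "
from h import *
go(542.3,415.7,127)"
```

```text
shift [0.3556 0.3077 0.0032] rz 0.0 yaw 91.6 mm 0.235 q [ 31.  -9. -15.  84.   0. 119.] t 10.9167
```

move_arm:
  targets:
    - {"x": 0.05, "y": 0.043, "z": 0, "rx": 0, "ry": 0, "rz": 0, "jaw": 0.3}
    - {"x": 0.11, "y": 0.095, "z": 0.003, "rx": 0, "ry": 0, "rz": 0, "jaw": 0.3}
    - {"x": 0.17, "y": 0.147, "z": 0.003, "rx": 0, "ry": 0, "rz": 0, "jaw": 0.3}
    - {"x": 0.23, "y": 0.199, "z": 0.003, "rx": 0, "ry": 0, "rz": 0, "jaw": 0.3}
    - {"x": 0.29, "y": 0.251, "z": 0.003, "rx": 0, "ry": 0, "rz": 0, "jaw": 0.3}
    - {"x": 0.34, "y": 0.294, "z": 0.003, "rx": 0, "ry": 0, "rz": 0, "jaw": 0.3}
    - {"x": 0.3555, "y": 0.3075, "z": 0.003, "rx": 0, "ry": 0, "rz": 0, "jaw": 0.3}
    - {"x": 0.3555, "y": 0.3075, "z": 0.003, "rx": 0, "ry": 0, "rz": 0, "jaw": 0.3}
    - {"x": 0.3555, "y": 0.3075, "z": 0.003, "rx": 0, "ry": 0, "rz": 0, "jaw": 0.3}
    - {"x": 0.3555, "y": 0.3075, "z": 0.003, "rx": 0, "ry": 0, "rz": 0, "jaw": 0.3}

```text
clock: 11.75
tool_pos: [0.541, 0.4145, 0.1253]
tool_rot: [[-0.028, 1.0, -0.001], [1.0, 0.028, -0.001], [-0.001, -0.002, -1.0]]
force: [-0.8, 0.2, -0.1]
gripper_width: 0.648
grip_force: 0.0
```

```bash
python3 -c "
from h import *
go(542.3,415.7,34)"
```

```text
shift [0.0025 0.0029 0.1826] rz 0.0 yaw 91.6 mm 0.091 q [ 37.  23.  20.  87.  -0. 126.] t 11.75
```

move_arm:
  targets:
    - {"x": 0.002, "y": 0.002, "z": 0.06, "rx": 0, "ry": 0, "rz": 0, "jaw": 0.3}
    - {"x": 0.002, "y": 0.002, "z": 0.12, "rx": 0, "ry": 0, "rz": 0, "jaw": 0.3}
    - {"x": 0.002, "y": 0.002, "z": 0.18, "rx": 0, "ry": 0, "rz": 0, "jaw": 0.3}
    - {"x": 0.002, "y": 0.002, "z": 0.18, "rx": 0, "ry": 0, "rz": 0, "jaw": 0.3}
    - {"x": 0.002, "y": 0.002, "z": 0.18, "rx": 0, "ry": 0, "rz": 0, "jaw": -0.2}
    - {"x": 0.002, "y": 0.002, "z": 0.18, "rx": 0, "ry": 0, "rz": 0, "jaw": -0.5}
    - {"x": 0.002, "y": 0.002, "z": 0.18, "rx": 0, "ry": 0, "rz": 0, "jaw": -1}
    - {"x": 0.002, "y": 0.002, "z": 0.18, "rx": 0, "ry": 0, "rz": 0, "jaw": -1}
    - {"x": 0.002, "y": 0.002, "z": 0.18, "rx": 0, "ry": 0, "rz": 0, "jaw": -1}
    - {"x": 0.002, "y": 0.002, "z": 0.18, "rx": 0, "ry": 0, "rz": 0, "jaw": -1}

```text
clock: 12.58
tool_pos: [0.5436, 0.4173, 0.0391]
tool_rot: [[-0.028, 1.0, 0.003], [1.0, 0.028, 0.002], [0.002, 0.003, -1.0]]
force: [-1.9, -0.7, 7.9]
gripper_width: 0.244
grip_force: 35.1
```

```bash
python3 -c "
from h import *
go(542.3,415.7,170)
go(620,200,170)
go(681.1,-20.5,155,118)"
```

```text
shift [-0.0025 -0.0019 -0.2618] rz 0.0 yaw 91.6 mm 0.131 q [ 38.  24.  11.  77.   0. 126.] t 12.5833
shift [-0.4381  0.1414 -0.2624] rz 0.0 yaw 91.6 mm 0.265 q [ 38.  24.  11.  77.   0. 126.] t 12.5833
shift [-0.8824  0.2511 -0.2331] rz -0.0733 yaw 91.6 mm 0.473 q [ 38.  24.  11.  77.   0. 126.] t 12.5833
```

move_arm:
  targets:
    - {"x": 0, "y": 0, "z": -0.04, "rx": 0, "ry": 0, "rz": 0, "jaw": -1}
    - {"x": 0, "y": 0, "z": -0.11, "rx": 0, "ry": 0, "rz": 0, "jaw": -1}
    - {"x": -0.01, "y": 0.003, "z": -0.18, "rx": 0, "ry": 0, "rz": 0, "jaw": -1}
    - {"x": -0.05, "y": 0.015, "z": -0.22, "rx": 0, "ry": 0, "rz": 0, "jaw": -1}
    - {"x": -0.11, "y": 0.035, "z": -0.23, "rx": 0, "ry": 0, "rz": -0.01, "jaw": -1}
    - {"x": -0.18, "y": 0.055, "z": -0.23, "rx": 0, "ry": 0, "rz": -0.02, "jaw": -1}
    - {"x": -0.25, "y": 0.075, "z": -0.23, "rx": 0, "ry": 0, "rz": -0.03, "jaw": -1}
    - {"x": -0.32, "y": 0.096, "z": -0.23, "rx": 0, "ry": 0, "rz": -0.04, "jaw": -1}
    - {"x": -0.39, "y": 0.117, "z": -0.23, "rx": 0, "ry": 0, "rz": -0.05, "jaw": -1}
    - {"x": -0.45, "y": 0.13, "z": -0.23, "rx": 0, "ry": 0, "rz": -0.06, "jaw": -1}

```text
clock: 13.42
tool_pos: [0.6148, 0.1911, 0.1524]
tool_rot: [[-0.396, 0.918, 0.002], [0.918, 0.396, 0.0], [-0.001, 0.002, -1.0]]
force: [1.0, 0.6, -1.0]
gripper_width: 0.246
grip_force: 34.5
```

```bash
python3 -c "
from h import *
r.grab_frame('wrist');r.grab_frame('wrist')
go(681.1,-20.5,100,118)"
```

```text
shift [-0.4372 -0.0433  0.1053] rz -0.0137 yaw 113.1 mm 0.226 q [17. 17. 15. 88. -0. 84.] t 13.5167
```

move_arm:
  targets:
    - {"x": -0.05, "y": -0.005, "z": 0, "rx": 0, "ry": 0, "rz": -0.005, "jaw": -1}
    - {"x": -0.12, "y": -0.012, "z": 0, "rx": 0, "ry": 0, "rz": -0.013, "jaw": -1}
    - {"x": -0.19, "y": -0.019, "z": 0, "rx": 0, "ry": 0, "rz": -0.013, "jaw": -1}
    - {"x": -0.26, "y": -0.026, "z": 0.02, "rx": 0, "ry": 0, "rz": -0.013, "jaw": -1}
    - {"x": -0.33, "y": -0.033, "z": 0.05, "rx": 0, "ry": 0, "rz": -0.013, "jaw": -1}
    - {"x": -0.39, "y": -0.039, "z": 0.08, "rx": 0, "ry": 0, "rz": -0.013, "jaw": -1}
    - {"x": -0.43, "y": -0.043, "z": 0.1, "rx": 0, "ry": 0, "rz": -0.013, "jaw": -1}
    - {"x": -0.437, "y": -0.043, "z": 0.1, "rx": 0, "ry": 0, "rz": -0.013, "jaw": -1}
    - {"x": -0.437, "y": -0.043, "z": 0.1, "rx": 0, "ry": 0, "rz": -0.013, "jaw": -1}
    - {"x": -0.437, "y": -0.043, "z": 0.1, "rx": 0, "ry": 0, "rz": -0.013, "jaw": -1}

```text
clock: 14.35
tool_pos: [0.6805, -0.0152, 0.1023]
tool_rot: [[-0.467, 0.884, 0.001], [0.884, 0.467, 0.0], [-0.0, 0.001, -1.0]]
force: [0.4, -0.3, 0.2]
gripper_width: 0.25
grip_force: 34.5
```

```bash
python3 -c "
from h import *
r.grab_frame('wrist')
go(681.1,-20.5,53,118)
f=r.grab_frame('wrist');cv2.imwrite('pics/w6.png',f['color'])"
```

```text
shift [-0.0107 -0.0045  0.0991] rz -0.0002 yaw 117.9 mm 0.05 q [-1. 22. 17. 84.  0. 61.] t 14.4
```

View pics/w6.png

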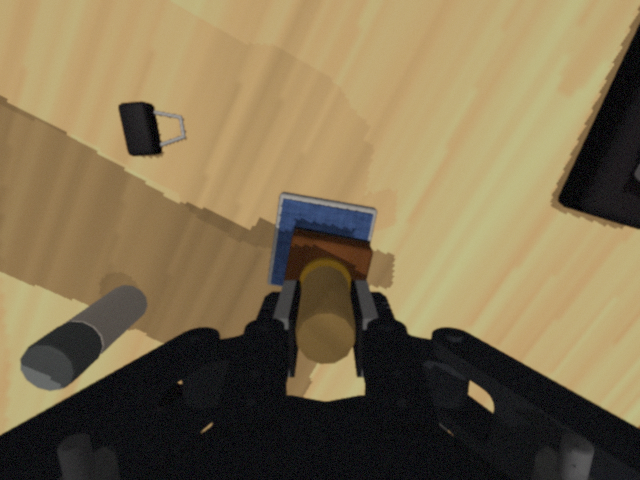

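The square foot (edge from (293,230) to (370,250)) is parallel to its pad (edge from (282,195) to (375,210)). It needs about 5 mm of correction, then lower and release.

move_arm:
  targets:
    - {"x": -0.01, "y": -0.004, "z": 0.03, "rx": 0, "ry": 0, "rz": 0, "jaw": -1}
    - {"x": -0.01, "y": -0.004, "z": 0.06, "rx": 0, "ry": 0, "rz": 0, "jaw": -1}
    - {"x": -0.01, "y": -0.004, "z": 0.08, "rx": 0, "ry": 0, "rz": 0, "jaw": -1}
    - {"x": -0.01, "y": -0.004, "z": 0.09, "rx": 0, "ry": 0, "rz": 0, "jaw": -1}
    - {"x": -0.01, "y": -0.004, "z": 0.096, "rx": 0, "ry": 0, "rz": 0, "jaw": -1}
    - {"x": -0.01, "y": -0.004, "z": 0.1, "rx": 0, "ry": 0, "rz": 0, "jaw": -1}
    - {"x": -0.01, "y": -0.004, "z": 0.1, "rx": 0, "ry": 0, "rz": 0, "jaw": -1}
    - {"x": -0.01, "y": -0.004, "z": 0.1, "rx": 0, "ry": 0, "rz": 0, "jaw": -1}

```text
clock: 15.12
tool_pos: [0.6811, -0.0207, 0.0532]
tool_rot: [[-0.468, 0.884, 0.002], [0.884, 0.468, 0.0], [-0.0, 0.002, -1.0]]
force: [-4.0, 1.2, 7.7]
gripper_width: 0.246
grip_force: 35.0
```

```bash
python3 -c "
from h import *
go(681.1,-20.5,52,118)"
```

```text
shift [0.0003 0.0001 0.0024] rz -0.0003 yaw 117.9 mm 0.001 q [-2. 23. 12. 79.  0. 60.] t 15.1167
```

Contact with the pad (7.7 N). Release, rise and back away to the clear side.

move_arm:
  targets:
    - {"x": 0, "y": 0, "z": 0, "rx": 0, "ry": 0, "rz": 0, "jaw": -0.4}
    - {"x": 0, "y": 0, "z": 0, "rx": 0, "ry": 0, "rz": 0, "jaw": -0.2}
    - {"x": 0, "y": 0, "z": 0, "rx": 0, "ry": 0, "rz": 0, "jaw": 0.2}
    - {"x": 0, "y": 0, "z": 0, "rx": 0, "ry": 0, "rz": 0, "jaw": 0.2}
    - {"x": 0, "y": 0, "z": -0.06, "rx": 0, "ry": 0, "rz": 0, "jaw": 0.2}
    - {"x": 0, "y": 0, "z": -0.13, "rx": 0, "ry": 0, "rz": 0, "jaw": 0.2}
    - {"x": 0, "y": 0, "z": -0.2, "rx": 0, "ry": 0, "rz": 0, "jaw": 0.2}
    - {"x": 0.04, "y": -0.06, "z": -0.25, "rx": 0, "ry": 0, "rz": 0, "jaw": 0.2}
    - {"x": 0.08, "y": -0.12, "z": -0.25, "rx": 0, "ry": 0, "rz": 0, "jaw": 0.2}
    - {"x": 0.12, "y": -0.18, "z": -0.25, "rx": 0, "ry": 0, "rz": 0, "jaw": 0.2}

```text
clock: 15.95
tool_pos: [0.573, -0.0103, 0.1776]
tool_rot: [[-0.467, 0.884, 0.003], [0.884, 0.467, -0.0], [-0.001, 0.002, -1.0]]
force: [0.5, 0.1, 0.5]
gripper_width: 0.597
grip_force: 0.0
```

move_arm:
  targets:
    - {"x": 0.03, "y": -0.07, "z": 0, "rx": 0, "ry": 0, "rz": 0, "jaw": 0.2}
    - {"x": 0.06, "y": -0.14, "z": 0, "rx": 0, "ry": 0, "rz": 0, "jaw": 0.2}
    - {"x": 0.09, "y": -0.21, "z": 0, "rx": 0, "ry": 0, "rz": 0, "jaw": 0.2}
    - {"x": 0.12, "y": -0.28, "z": 0, "rx": 0, "ry": 0, "rz": 0, "jaw": 0.2}
    - {"x": 0.15, "y": -0.35, "z": 0, "rx": 0, "ry": 0, "rz": 0, "jaw": 0.2}
    - {"x": 0.15, "y": -0.38, "z": 0, "rx": 0, "ry": 0, "rz": 0, "jaw": 0.2}
    - {"x": 0.15, "y": -0.38, "z": 0, "rx": 0, "ry": 0, "rz": 0, "jaw": 0.2}
    - {"x": 0.15, "y": -0.38, "z": 0, "rx": 0, "ry": 0, "rz": 0, "jaw": 0.2}

```text
clock: 16.62
tool_pos: [0.3701, -0.0331, 0.1769]
tool_rot: [[-0.467, 0.884, 0.002], [0.884, 0.467, -0.0], [-0.001, 0.002, -1.0]]
force: [0.8, 0.9, -0.1]
gripper_width: 0.6
grip_force: 0.0
```

```bash
python3 - <<'E'
from h import *
f=r.grab_frame("top");im=f["color"]
t=[cv2.resize(im[v-25:v+25,u-25:u+25],(390,390)[:2],interpolation=cv2.INTER_CUBIC) for u,v in[(206,303),(445,284),(229,196),(329,162)]]
t=[cv2.resize(k,(290,290)) for k in t]
cv2.imwrite("pics/end.png",np.vstack([np.hstack(t[:2]),np.hstack(t[2:])]))
cv2.imwrite("pics/endtop.png",im)
E
```

```text
(no output)
```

View pics/end.png

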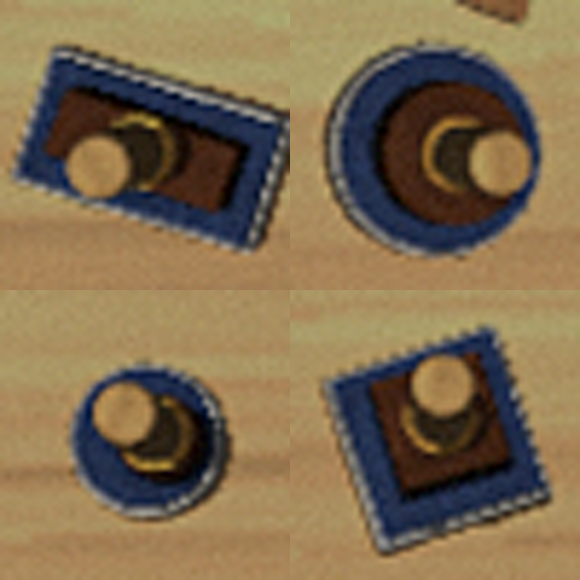

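View pics/endtop.png

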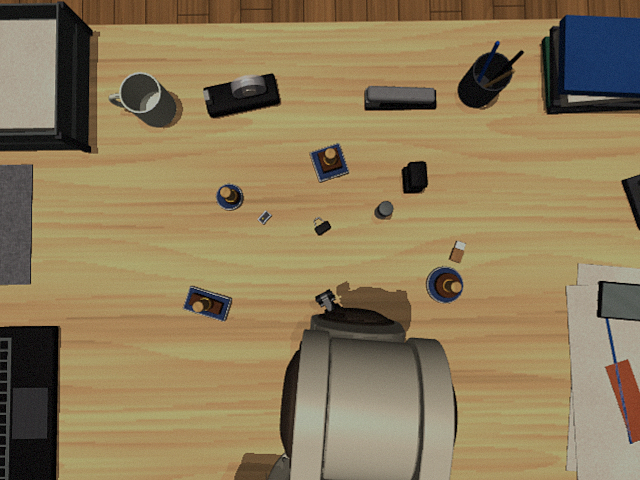

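All four stand upright on their pads, and the self-inker (415,177) and glue stick (385,210) have not moved. I'll check the offsets.

```bash
python3 - <<'E'
from h import *
f=r.grab_frame("top")
for n,o,p,pad in[("ob",(181,278),(99,165),(393.1,233.2)),("la",(420,259),(210,162),(425.3,-253.4)),("sm",(204,171),(125,124),(612.1,187.5)),("sq",(304,137),(153,96),(681.1,-20.5))]:
    w=cast(f,[(o[0]+p[0]/5.8-.5,o[1]+p[1]/5.8-.5)],.086)[0,:2]*1000
    print(n,w.round(1),(w-pad).round(1))
E
```

```text
ob [395.3 231.6] [ 2.2 -1.6]
la [ 425.1 -253.6] [-0.2 -0.2]
sm [609.9 179.4] [-2.2 -8.1]
sq [681.7 -20.7] [ 0.6 -0.2]
```

The small stamp is about 8 mm off, so I'll regrip it and shift it.

```bash
python3 -c "
from h import *
go(610.2,181,140)"
```

```text
shift [0.1544 0.6231 0.0731] rz 0.0 yaw 117.9 mm 0.323 q [ -5. -20. -19.  92.   0.  57.] t 16.7167
```

move_arm:
  targets:
    - {"x": 0.015, "y": 0.06, "z": 0, "rx": 0, "ry": 0, "rz": 0, "jaw": 0.3}
    - {"x": 0.035, "y": 0.14, "z": 0, "rx": 0, "ry": 0, "rz": 0, "jaw": 0.3}
    - {"x": 0.054, "y": 0.22, "z": 0, "rx": 0, "ry": 0, "rz": 0, "jaw": 0.3}
    - {"x": 0.074, "y": 0.3, "z": 0, "rx": 0, "ry": 0, "rz": 0, "jaw": 0.3}
    - {"x": 0.094, "y": 0.38, "z": 0, "rx": 0, "ry": 0, "rz": 0, "jaw": 0.3}
    - {"x": 0.114, "y": 0.46, "z": 0, "rx": 0, "ry": 0, "rz": 0, "jaw": 0.3}
    - {"x": 0.134, "y": 0.54, "z": 0, "rx": 0, "ry": 0, "rz": 0, "jaw": 0.3}
    - {"x": 0.15, "y": 0.605, "z": 0.03, "rx": 0, "ry": 0, "rz": 0, "jaw": 0.3}
    - {"x": 0.154, "y": 0.623, "z": 0.073, "rx": 0, "ry": 0, "rz": 0, "jaw": 0.3}
    - {"x": 0.154, "y": 0.623, "z": 0.073, "rx": 0, "ry": 0, "rz": 0, "jaw": 0.3}

```text
clock: 17.55
tool_pos: [0.6098, 0.1828, 0.1328]
tool_rot: [[-0.47, 0.883, -0.008], [0.883, 0.469, -0.002], [0.002, -0.008, -1.0]]
force: [-0.5, -0.7, -1.4]
gripper_width: 0.652
grip_force: 0.0
```

```bash
python3 -c "
from h import *
for i in range(4): r.grab_frame('wrist')
go(610.2,181,49)"
```

```text
shift [0.0003 0.0016 0.1836] rz 0.0 yaw 117.9 mm 0.092 q [16. 16. 13. 87. -0. 79.] t 17.75
```

Descend, grip, lift 5 mm.

move_arm:
  targets:
    - {"x": 0, "y": 0.001, "z": 0.06, "rx": 0, "ry": 0, "rz": 0, "jaw": 0.3}
    - {"x": 0, "y": 0.001, "z": 0.13, "rx": 0, "ry": 0, "rz": 0, "jaw": 0.3}
    - {"x": 0, "y": 0.001, "z": 0.183, "rx": 0, "ry": 0, "rz": 0, "jaw": 0.3}
    - {"x": 0, "y": 0.001, "z": 0.183, "rx": 0, "ry": 0, "rz": 0, "jaw": 0.3}
    - {"x": 0, "y": 0.001, "z": 0.183, "rx": 0, "ry": 0, "rz": 0, "jaw": -0.2}
    - {"x": 0, "y": 0.001, "z": 0.183, "rx": 0, "ry": 0, "rz": 0, "jaw": -0.5}
    - {"x": 0, "y": 0.001, "z": 0.183, "rx": 0, "ry": 0, "rz": 0, "jaw": -1}
    - {"x": 0, "y": 0.001, "z": 0.183, "rx": 0, "ry": 0, "rz": 0, "jaw": -1}
    - {"x": 0, "y": 0.001, "z": 0.183, "rx": 0, "ry": 0, "rz": 0, "jaw": -1}
    - {"x": 0, "y": 0.001, "z": 0.183, "rx": 0, "ry": 0, "rz": 0, "jaw": -1}
  force: 30

```text
clock: 18.58
tool_pos: [0.6114, 0.1813, 0.0513]
tool_rot: [[-0.467, 0.884, 0.004], [0.884, 0.467, 0.001], [-0.001, 0.004, -1.0]]
force: [-0.9, -0.5, 8.3]
gripper_width: 0.251
grip_force: 30.6
```

```bash
python3 -c "
from h import *
p=r.state()['tool_pos']*1000
go(p[0]+2,p[1]+7,p[2])"
```

```text
shift [0.0105 0.0101 0.    ] rz 0.0 yaw 117.9 mm 0.007 q [17. 17.  4. 77. -0. 79.] t 18.5833
```

move_arm:
  targets:
    - {"x": 0, "y": 0, "z": -0.012, "rx": 0, "ry": 0, "rz": 0, "jaw": -1}
    - {"x": 0, "y": 0, "z": -0.02, "rx": 0, "ry": 0, "rz": 0, "jaw": -1}
    - {"x": 0.0105, "y": 0.01, "z": -0.02, "rx": 0, "ry": 0, "rz": 0, "jaw": -1}
    - {"x": 0.0105, "y": 0.01, "z": -0.02, "rx": 0, "ry": 0, "rz": 0, "jaw": -1}
    - {"x": 0.0105, "y": 0.01, "z": -0.01, "rx": 0, "ry": 0, "rz": 0, "jaw": -1}
    - {"x": 0.0105, "y": 0.01, "z": -0.004, "rx": 0, "ry": 0, "rz": 0, "jaw": -1}
    - {"x": 0.0105, "y": 0.01, "z": 0.0, "rx": 0, "ry": 0, "rz": 0, "jaw": -1}
    - {"x": 0.0105, "y": 0.01, "z": 0.0, "rx": 0, "ry": 0, "rz": 0, "jaw": -1}
    - {"x": 0.0105, "y": 0.01, "z": 0.0, "rx": 0, "ry": 0, "rz": 0, "jaw": -1}

```text
clock: 19.33
tool_pos: [0.6123, 0.1884, 0.0509]
tool_rot: [[-0.468, 0.884, 0.002], [0.884, 0.468, 0.001], [-0.0, 0.003, -1.0]]
force: [-7.5, -1.4, 20.2]
gripper_width: 0.253
grip_force: 32.2
```

move_arm:
  targets:
    - {"x": 0, "y": 0, "z": 0, "rx": 0, "ry": 0, "rz": 0, "jaw": -0.4}
    - {"x": 0, "y": 0, "z": 0, "rx": 0, "ry": 0, "rz": 0, "jaw": -0.2}
    - {"x": 0, "y": 0, "z": 0, "rx": 0, "ry": 0, "rz": 0, "jaw": 0.2}
    - {"x": 0, "y": 0, "z": 0, "rx": 0, "ry": 0, "rz": 0, "jaw": 0.2}
    - {"x": 0, "y": 0, "z": -0.06, "rx": 0, "ry": 0, "rz": 0, "jaw": 0.2}
    - {"x": 0, "y": 0, "z": -0.13, "rx": 0, "ry": 0, "rz": 0, "jaw": 0.2}
    - {"x": 0, "y": 0, "z": -0.2, "rx": 0, "ry": 0, "rz": 0, "jaw": 0.2}
    - {"x": -0.01, "y": -0.06, "z": -0.25, "rx": 0, "ry": 0, "rz": 0, "jaw": 0.2}
    - {"x": -0.03, "y": -0.14, "z": -0.25, "rx": 0, "ry": 0, "rz": 0, "jaw": 0.2}
    - {"x": -0.05, "y": -0.22, "z": -0.25, "rx": 0, "ry": 0, "rz": 0, "jaw": 0.2}

```text
clock: 20.17
tool_pos: [0.5263, 0.1143, 0.1741]
tool_rot: [[-0.469, 0.883, 0.002], [0.883, 0.469, 0.0], [-0.001, 0.002, -1.0]]
force: [-0.0, -0.5, 0.6]
gripper_width: 0.603
grip_force: 0.0
```

move_arm:
  targets:
    - {"x": -0.02, "y": -0.08, "z": 0, "rx": 0, "ry": 0, "rz": 0, "jaw": 0.2}
    - {"x": -0.04, "y": -0.16, "z": 0, "rx": 0, "ry": 0, "rz": 0, "jaw": 0.2}
    - {"x": -0.06, "y": -0.24, "z": 0, "rx": 0, "ry": 0, "rz": 0, "jaw": 0.2}
    - {"x": -0.08, "y": -0.32, "z": 0, "rx": 0, "ry": 0, "rz": 0, "jaw": 0.2}
    - {"x": -0.09, "y": -0.36, "z": 0, "rx": 0, "ry": 0, "rz": 0, "jaw": 0.2}
    - {"x": -0.09, "y": -0.36, "z": 0, "rx": 0, "ry": 0, "rz": 0, "jaw": 0.2}
    - {"x": -0.09, "y": -0.36, "z": 0, "rx": 0, "ry": 0, "rz": 0, "jaw": 0.2}
    - {"x": -0.09, "y": -0.36, "z": 0, "rx": 0, "ry": 0, "rz": 0, "jaw": 0.2}

```text
clock: 20.83
tool_pos: [0.3888, -0.0092, 0.1732]
tool_rot: [[-0.467, 0.884, 0.0], [0.884, 0.467, 0.0], [-0.0, 0.001, -1.0]]
force: [0.1, 0.3, -0.5]
gripper_width: 0.6
grip_force: 0.0
```

```bash
python3 - <<'E'
from h import *
f=r.grab_frame("top");im=f["color"]
cv2.imwrite("pics/end2.png",cv2.resize(im[150:300,180:460],None,fx=2.8,fy=2.8,interpolation=cv2.INTER_CUBIC))
E
```

```text
(no output)
```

View pics/end2.png

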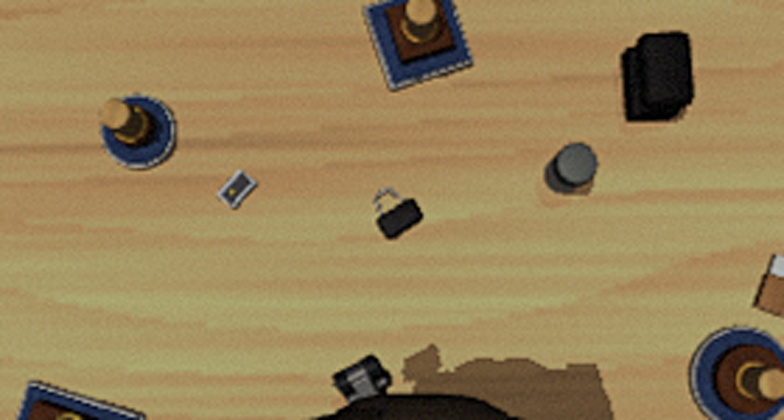

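The small stamp now stands centred: its top at (116,113) in the crop works out to about (0.613, 0.187), against a pad centre of (0.612, 0.1875). Everything else is upright and unmoved.

```bash
python3 -c "
from cell import r
print(r.job_done())"
```

```text
the job is handed in; nothing more can be done
None
```

All four stamps stand upright on their matching pads, within about 3 mm of centre by camera, with the square and oblong lined up; the self-inker and glue stick look unmoved, and the job is handed in (no verdict returned).

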